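Clear the hanging sample baskets at the cheese counter

TASK

We are closing the cheese counter. Swing out the folded hook of the green service stand and move the basket with the red grip from its black display stand onto that hook; lift every other basket off its hook and stand it upright on the light-wood board. Leave every black display hook empty and folded fully flat, never tip a basket over, and leave the other things on the counter where they are.

Things in the scene. Friction and masses are not known exactly. Their poses are not given: they have to be found in the camera images.
- basket_red: Wooden basket, 0.3 kg, starts on stand one. Box 80 (x) x 70 (y) x 55 mm high; steel bail up to a flat cross bar along y, 10 mm wide, 76 long, at 140 to 148 mm height (85 mm free under it); on the bar an upright red grip block 30 (x) x 16 (y) x 50 mm, top at 198 mm. Origin: centre of underside, z up. Starts hung by the bar at the saddle, -x towards the hook's tip.
- basket_red_bar (a point): Middle of the underside of the cross bar of basket_red, the point that rests on a hook; 140 mm above the basket's underside; basket's axes.
- basket_blue: Wooden basket, 0.3 kg, starts on stand two or is absent. Box 80 (x) x 70 (y) x 55 mm high; steel bail up to a flat cross bar along y, 10 mm wide, 76 long, at 140 to 148 mm height (85 mm free under it); on the bar an upright blue grip block 30 (x) x 16 (y) x 50 mm, top at 198 mm. Origin: centre of underside, z up. Starts hung by the bar at the saddle, -x towards the hook's tip.
- basket_white: Wooden basket, 0.3 kg, starts on stand three or is absent. Box 80 (x) x 70 (y) x 55 mm high; steel bail up to a flat cross bar along y, 10 mm wide, 76 long, at 140 to 148 mm height (85 mm free under it); on the bar an upright white grip block 30 (x) x 16 (y) x 50 mm, top at 198 mm. Origin: centre of underside, z up. Starts hung by the bar at the saddle, -x towards the hook's tip.
- board: Loose light-wood board 300 (x) x 170 (y) x 20 mm, 1.2 kg, flat on the counter; origin: centre of its underside. There is room for two baskets, 140 mm apart along its x.
- stand_service: The green service stand: fixed upright post of radius 9 mm on a 90 mm foot, with its swing hook on top. Origin: foot of the post on the counter, in line with the hook's vertical pivot. Its -x faces the robot.
- hook_service (a joint): Swing hook on the green service stand: pivots about the vertical through the post; 0 = folded flat (arm along the stand's -y), 1.571 = swung straight out (arm along the stand's -x, towards the robot; stop at 1.6); growing values turn clockwise seen from above. Stiff pivot (about 2.2 N at the tip), stays where it is left. Folded or nearly so at the start.
- hook_service_saddle (a point): Point on top of the steel hook arm of the green service stand where a bar hangs: 70 mm from the pivot, 200 mm above the counter. Arm 12 mm wide, 10 mm thick, flat on top; it runs along the point's -y (which turns with the hook) to the upturned tip: a round pin 12 mm thick, 100 mm from the pivot (30 mm beyond this point), standing 40 mm above the arm. Pinch it from above to swing the hook.
- stand_one: The black display stand one: fixed upright post of radius 9 mm on a 90 mm foot, with its swing hook on top. Origin: foot of the post on the counter, in line with the hook's vertical pivot. Its -x faces the robot.
- hook_one (a joint): Swing hook on the black display stand one: pivots about the vertical through the post; 0 = folded flat (arm along the stand's -y), 1.571 = swung straight out (arm along the stand's -x, towards the robot; stop at 1.6); growing values turn clockwise seen from above. Stiff pivot (about 2.2 N at the tip), stays where it is left. Swung out at the start, with or without a basket on it.
- hook_one_saddle (a point): Point on top of the steel hook arm of the black display stand one where a bar hangs: 70 mm from the pivot, 200 mm above the counter. Arm 12 mm wide, 10 mm thick, flat on top; it runs along the point's -y (which turns with the hook) to the upturned tip: a round pin 12 mm thick, 100 mm from the pivot (30 mm beyond this point), standing 40 mm above the arm. Pinch it from above to swing the hook.
- stand_two: The black display stand two: fixed upright post of radius 9 mm on a 90 mm foot, with its swing hook on top. Origin: foot of the post on the counter, in line with the hook's vertical pivot. Its -x faces the robot.
- hook_two (a joint): Swing hook on the black display stand two: pivots about the vertical through the post; 0 = folded flat (arm along the stand's -y), 1.571 = swung straight out (arm along the stand's -x, towards the robot; stop at 1.6); growing values turn clockwise seen from above. Stiff pivot (about 2.2 N at the tip), stays where it is left. Swung out at the start, with or without a basket on it.
- hook_two_saddle (a point): Point on top of the steel hook arm of the black display stand two where a bar hangs: 70 mm from the pivot, 200 mm above the counter. Arm 12 mm wide, 10 mm thick, flat on top; it runs along the point's -y (which turns with the hook) to the upturned tip: a round pin 12 mm thick, 100 mm from the pivot (30 mm beyond this point), standing 40 mm above the arm. Pinch it from above to swing the hook.
- stand_three: The black display stand three: fixed upright post of radius 9 mm on a 90 mm foot, with its swing hook on top. Origin: foot of the post on the counter, in line with the hook's vertical pivot. Its -x faces the robot.
- hook_three (a joint): Swing hook on the black display stand three: pivots about the vertical through the post; 0 = folded flat (arm along the stand's -y), 1.571 = swung straight out (arm along the stand's -x, towards the robot; stop at 1.6); growing values turn clockwise seen from above. Stiff pivot (about 2.2 N at the tip), stays where it is left. Swung out at the start, with or without a basket on it.
- hook_three_saddle (a point): Point on top of the steel hook arm of the black display stand three where a bar hangs: 70 mm from the pivot, 200 mm above the counter. Arm 12 mm wide, 10 mm thick, flat on top; it runs along the point's -y (which turns with the hook) to the upturned tip: a round pin 12 mm thick, 100 mm from the pivot (30 mm beyond this point), standing 40 mm above the arm. Pinch it from above to swing the hook.
- wedge_small: Bystander: loose cheese wedge 100 x 60 x 50 mm with brown rind; origin at its underside. Leave alone.
- wedge_block: Bystander: loose cheese block 120 x 80 x 75 mm with brown rind; origin at its underside. Leave alone.
- chutney_jar: Bystander: amber jar with brass lid, 64 mm wide, 85 mm tall; origin at its underside. Leave alone.
- honey_jar: Bystander: amber jar with white lid, 60 mm wide, 75 mm tall; origin at its underside. Leave alone.
- olive_bowl: Bystander: blue bowl 110 mm wide, 50 mm tall; origin at its underside. Leave alone.
- cheese_spatula: Bystander: spatula 200 mm long lying flat; origin at its underside. Leave alone.
- truckle: Bystander: yellow waxed cheese, 80 mm wide, 60 mm tall; origin at its underside. Leave alone.
Mind the look-alikes: they are no part of the job. Leave any turquoise look-alike of the basket_red alone.

How it is judged:
By the outcome, as a careful person would: the job done as asked, in the order asked, and still so for the second after the job is handed in, with the robot touching nothing.
Of basket_blue, basket_white only 1 to 2 are there at a start; the rules pass over those that are not, and their reading is None.
At some moment in a run one of board may be knocked a few centimetres aside while the robot is not near it.
It also fails if it takes over 208 s, if anything falls off the work surface, if the arm or the gripper's body presses on something with over 40 N, if the wrist force passes 120 N, or if a joint passes its speed limit or range.

ROBOT

A 6-joint arm with a two-finger parallel gripper is mounted at the origin on the work surface. World frame = base frame: x ahead of the robot, y to its left, z up, the work surface at z = 0. Lengths are in mm, angles in rad, forces in N, time in s.
With the tool pointing down it reaches from about 350 to 925 mm from the base axis. Payload 6.4 kg.
Tool frame: the origin (TCP) lies at the very end of the fingers, on their centre line; the grasp point (between the pads) lies 19 mm behind it; z points along the fingers, y is the line along which they close (so a half turn about z gives the same grasp; the last joint's range is limited). The gripper opens to 94 mm and grips with 3 to 60 N. Pads are 16 mm wide; open, the fingers measure 119 mm over their backs; the gripper's body (75 mm by 177 mm) begins 78 mm behind the grasp point.
Start: joints at [1.082, 0.245, 1.558, -0, 1.339, -0.174], TCP at [201.254, 618.07, 205.455] pointing down, gripper open.
Joint ranges: [-3.13, 3.13], [-1.02, 2.26], [0.13, 2.54], [-0.95, 4.09], [0.21, 2.88], [-2.74, 2.74]. Speed limits (rad/s): [2.57, 2.57, 3.14, 3.14, 3.14, 3.14].

INTERFACE

Orientations are given as a 3x3 rotation matrix whose columns are the frame's x, y, z axes.
In Python, from cell import ctrl gives the robot as it stands.
- The arm moves only by the shell command python3 -m crank 'ROWS' [FORCE]. ROWS is JSON, a list of rows, each a list of 5 numbers: the shift along the tool's x, y, z in m, then the turn about the tool's z in rad, then the closure, from 0 (fully open) to 1 (shut). In form: [[tx, ty, tz, twist, claw], ...]. A call has 1 to 20 rows; each row is the pose to reach, as a shift and turn from the pose commanded when the call began, along the tool's axes at that moment; what a row does not reach only later rows make up. A row lasts 1/8 s, in which the tool goes at most 62.5 mm and 10.7 degrees, less where a joint would pass 70% of its speed; a pose out of reach is approached as far as the arm can. A call with a gripper value outside its range is refused whole. The fingers move at their own pace and stop on an object; FORCE is the grip in N (left out, the last holds). Time passes only in rows, so rows that repeat a pose let the fingers close. It gives the time, the measured TCP pose, the force, the opening and the grip force at its end, in the units of the state.
- ctrl.get_obs(): the state, without advancing time (a new reading comes with each control period).
- ctrl.get_image(name): name is "scene" or "side" or "wrist"; returns a dict with "frame" (420x560x3 uint8, blue, green, red), "range_z" (420x560 float32, mm along the optical axis (not along the pixel's ray), 0 where there is no reading), "fx", "fy", "cx", "cy" (pixels), "rvec" (rotation vector, rad) and "tvec" (3), from world to camera coordinates, as OpenCV has them. Camera axes: x right, y down, z forward; pixel columns grow to the right and rows downward; lengths in mm; the calibration is good to about 2 mm. A picture is of the moment at which its call begins.
- ctrl.job_done(): hands the job in; it is judged then, once.
The state is a dict: "t": time; "q": joint angles; "qvel": joint speeds; "effort": joint torques, N m; "ee_pos": TCP position; "eef_rot": TCP orientation; "contact_force": force on the tool from outside, world axes, zero at the start; "torque": the same for the moment, N m; "width": finger opening in mm; "gripper_force": force on a finger pad.
Only numpy, scipy, OpenCV 4.12 (cv2) and the standard library are available. Lean on these libraries where they do the work, as an engineer would, in place of code of your own. Each camera call takes 0.05 s, during which the arm holds its last target. There are 200 camera calls.

## Working session

There is one attempt and no reset: what is moved stays moved. The work goes in short steps, Python scripts to look and compute and a shell command to move; the robot and the scene stay as the last step left them, time stands still between calls to the robot, and variables do not carry over. Pictures are saved under pics/ and viewed, at most 14 in all, crops included, and the job is handed in when it is done.

```bash
mkdir -p pics; ls
python3 - <<'E'
from cell import ctrl
import cv2,numpy as np
for n in ["scene","side"]:
    d=ctrl.get_image(n); cv2.imwrite(f"pics/{n}0.png",d["frame"]); np.save(f"{n}.npy",d,allow_pickle=True)
    R=cv2.Rodrigues(np.array(d["rvec"]))[0]; print(n,(-R.T@np.array(d["tvec"]).ravel()).round(), d["fx"], R[2].round(2))
o=ctrl.get_obs(); print(o["t"],o["ee_pos"],np.round(o["eef_rot"],3),o["width"])
E
```

```text
pics
scene [1215. -615. 1035.] 535.1197549964284 [-0.54  0.49 -0.69]
side [ 142. -910. 1258.] 497.42491721656114 [ 0.24  0.62 -0.75]
0.1 [201.01321272 617.5957368  204.47523004] [[-0.951  0.31  -0.001]
 [ 0.31   0.951 -0.001]
 [ 0.    -0.002 -1.   ]] 93.9334463142187
```

View pics/scene0.png

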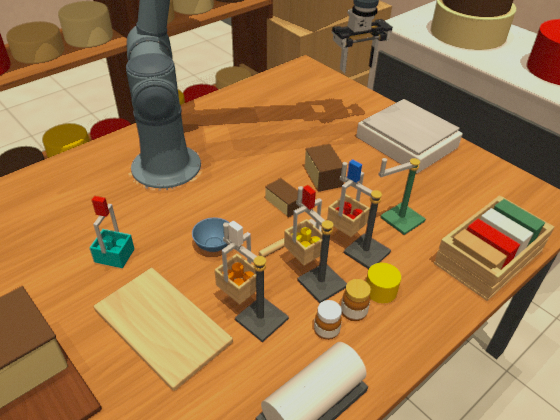

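View pics/side0.png

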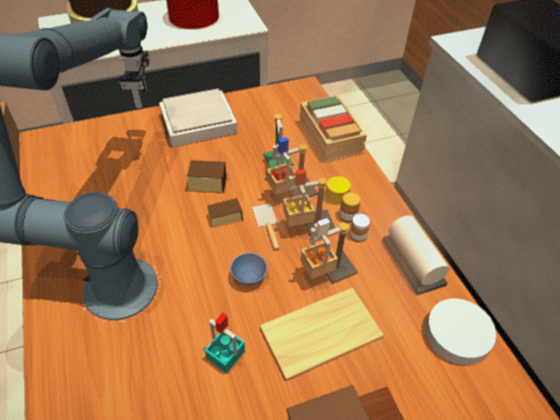

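Scene: the stands carry white (235,232), red (309,197) and blue (354,172) grips, and the green stand is at (410,190) with its hook pointing left. Red-grip candidates are (309,197), on a black stand with a wooden basket, which is the target, and (100,206), the turquoise look-alike standing on the counter. The board is at (163,325).

```bash
cat > h.py <<'E'
from cell import ctrl
import cv2,numpy as np
def cloud(d):
    Z=d["range_z"]; v,u=np.mgrid[:Z.shape[0],:Z.shape[1]]
    P=np.stack([(u-d["cx"])/d["fx"]*Z,(v-d["cy"])/d["fy"]*Z,Z],-1)
    R=cv2.Rodrigues(np.array(d["rvec"],float))[0]
    W=(P-np.array(d["tvec"]).ravel())@R
    W[Z<=0]=np.nan
    return W
E
python3 - <<'E'
from h import *
from scipy import ndimage
S=3; x0,y0=350,-450   # ortho: col=(600-y)... 
for n in ["scene","side"]:
    d=np.load(n+".npy",allow_pickle=True).item(); W=cloud(d); I=d["frame"]; hsv=cv2.cvtColor(I,cv2.COLOR_BGR2HSV)
    h,s,v=[hsv[...,i].astype(int) for i in range(3)]
    x,y,z=np.moveaxis(W,-1,0)
    roi=(x>250)&(x<950)&(y>-550)&(y<500)
    def rep(name,m,mn=4):
        l,k=ndimage.label(m)
        for i in range(1,k+1):
            q=l==i
            if q.sum()<mn: continue
            vs,us=np.where(q); p=W[q]
            print(n,name,q.sum(),(int(us.mean()),int(vs.mean())),"med",np.nanmedian(p,0).round(),"lo",np.nanpercentile(p,5,0).round(),"hi",np.nanpercentile(p,95,0).round())
    rep("redgrip",roi&(z>150)&((h<6)|(h>174))&(s>150)&(v>70),10)
    rep("bluegrip",roi&(z>150)&(h>100)&(h<130)&(s>150),10)
    rep("whitegrip",roi&(z>235)&(s<60)&(v>140),10)
    rep("cap",roi&(z>190)&(h>15)&(h<32)&(s>120),6)
    rep("board",(x>250)&(x<950)&(y>-650)&(z>10)&(z<27)&(h>15)&(h<30)&(s>70)&(v>150),500)
    if n=="scene":
        rep("tall",roi&(z>207),10)
        m=roi&(z>207)
E
```

```text
scene redgrip 245 (308, 196) med [585.  41. 240.] lo [567.  38. 213.] hi [594.  51. 259.]
scene redgrip 46 (103, 207) med [ 252. -303.  177.] lo [ 250. -307.  156.] hi [ 255. -299.  198.]
scene bluegrip 213 (354, 170) med [586. 191. 238.] lo [572. 188. 212.] hi [595. 201. 259.]
scene whitegrip 107 (232, 225) med [ 563. -153.  257.] lo [ 533. -159.  238.] hi [ 579. -145.  260.]
scene cap 62 (414, 161) med [630. 377. 202.] lo [618. 365. 195.] hi [639. 388. 205.]
scene cap 73 (375, 193) med [650. 204. 203.] lo [640. 194. 198.] hi [661. 215. 205.]
scene cap 90 (326, 224) med [648.  39. 202.] lo [639.  30. 191.] hi [659.  51. 205.]
scene cap 103 (259, 260) med [ 636. -144.  202.] lo [ 624. -154.  199.] hi [ 645. -133.  205.]
scene board 8286 (162, 325) med [ 522. -334.   20.] lo [ 376. -407.   16.] hi [ 645. -254.   23.]
scene tall 63 (383, 164) med [604. 278. 228.] lo [597. 274. 209.] hi [609. 284. 241.]
scene tall 271 (353, 170) med [584. 191. 237.] lo [568. 187. 210.] hi [595. 205. 258.]
scene tall 63 (343, 168) med [553. 191. 228.] lo [546. 187. 209.] hi [557. 198. 241.]
scene tall 34
[... 368 characters left out ...]
300, 171) med [575.  46. 256.] lo [563.  40. 253.] hi [585.  53. 260.]
side bluegrip 48 (281, 141) med [568. 192. 254.] lo [561. 183. 237.] hi [585. 202. 258.]
side whitegrip 58 (322, 222) med [ 561. -153.  256.] lo [ 548. -159.  252.] hi [ 574. -146.  259.]
side cap 31 (277, 116) med [625. 376. 202.] lo [612. 362. 198.] hi [634. 387. 205.]
side cap 37 (302, 146) med [646. 204. 201.] lo [636. 192. 195.] hi [656. 215. 205.]
side cap 45 (321, 180) med [644.  40. 200.] lo [635.  29. 197.] hi [655.  52. 203.]
side cap 55 (343, 226) med [ 631. -145.  201.] lo [ 621. -156.  198.] hi [ 640. -134.  205.]
side board 6042 (319, 332) med [ 496. -337.   18.] lo [ 367. -410.   14.] hi [ 635. -256.   22.]
```

Run:
```python
from h import *
a=cv2.imread("pics/scene0.png")[135:300,195:445]; cv2.imwrite("pics/c1.png",cv2.resize(a,None,fx=3.2,fy=3.2,interpolation=cv2.INTER_CUBIC))
```

```text
(no output)
```

View pics/c1.png

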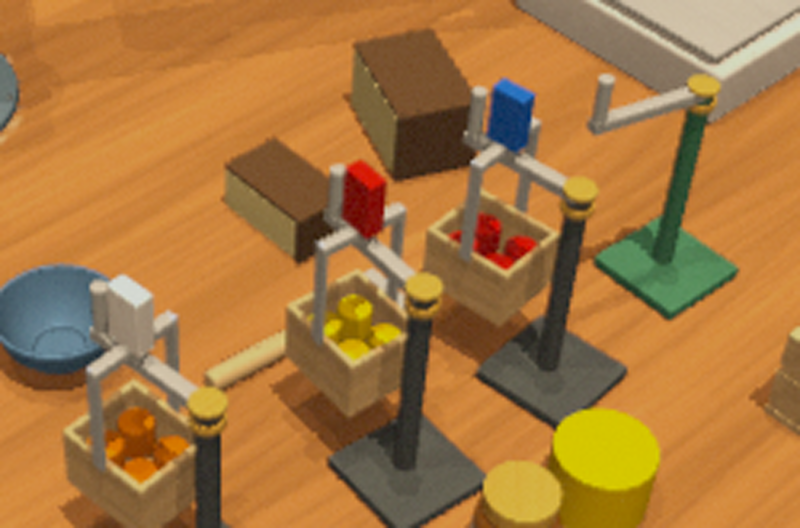

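The crop shows wooden baskets with white, red and blue grips on the black hooks, so the red grip at (365,200) in the crop is the target. The service pin is at (604,100) in the crop, with the hook nearly folded.

```bash
cat >> h.py <<'E'
def board(d):
    W=cloud(d); hsv=cv2.cvtColor(d["frame"],cv2.COLOR_BGR2HSV).astype(int); x,y,z=np.moveaxis(W,-1,0); h,s,v=np.moveaxis(hsv,-1,0)
    m=(x>250)&(x<850)&(y>-650)&(y<-120)&(z>10)&(z<27)&(h>15)&(h<30)&(s>70)&(v>150)
    l,k,st,_=cv2.connectedComponentsWithStats(m.astype(np.uint8)); i=1+st[1:,4].argmax()
    R=cv2.Rodrigues(np.array(d["rvec"],float))[0]; t=np.array(d["tvec"]).ravel(); c=-R.T@t
    cs,_=cv2.findContours((l==i).astype(np.uint8),0,2); q=max(cs,key=cv2.contourArea)[:,0].astype(float)
    r=np.c_[(q[:,0]-d["cx"])/d["fx"],(q[:,1]-d["cy"])/d["fy"],np.ones(len(q))]@R
    p=c+r*((20-c[2])/r[:,2])[:,None]
    return cv2.minAreaRect(p[:,:2].astype(np.float32))
def totool(dx,dy,dz=0):
    R=np.array(ctrl.get_obs()["eef_rot"]); return (R.T@[dx,dy,dz]).round(1)
E
python3 - <<'E'
from h import *
for n in ["scene","side"]:
    d=np.load(n+".npy",allow_pickle=True).item(); W=cloud(d); print(n,board(d))
    x,y,z=np.moveaxis(W,-1,0)
    for nm,(X,Y) in dict(serv=(603,279),two=(550,192),one=(549,45),three=(535,-155)).items():
        q=W[(abs(x-X)<14)&(abs(y-Y)<16)&(z>208)&(z<246)]; 
        if len(q): print(nm,"pin",len(q),np.median(q,0).round(1),q[:,:2].min(0).round(),q[:,:2].max(0).round())
        if nm!="serv":
            q=W[(abs(x-X-27)<22)&(abs(y-Y)<20)&(z>254)]
            if len(q):print(nm,"top",len(q),cv2.minAreaRect(q[:,:2].astype(np.float32)))
            q=W[(abs(x-X-27)<40)&(abs(y-Y)<50)&(z>50)&(z<118)]
    # feet
    hsv=cv2.cvtColor(d["frame"],cv2.COLOR_BGR2HSV)
    for nm,(X,Y) in dict(serv=(626,375),two=(648,204),one=(647,40),three=(632,-144)).items():
        m=(abs(x-X)<70)&(abs(y-Y)<70)&(z>3)&(z<20)&((hsv[...,1]<90)|((hsv[...,0]>50)&(hsv[...,0]<90)))
        q=W[m]
        if len(q)>20: print(nm,"foot",len(q),np.median(q[:,2]),cv2.minAreaRect(q[:,:2].astype(np.float32)))
E
```

```text
Traceback (most recent call last):
  File "h.py", line 15, in board
    cs,_=cv2.findContours((l==i).astype(np.uint8),0,2); q=max(cs,key=cv2.contourArea)[:,0].astype(float)
         ~~~~~~~~~~~~~~~~^^^^^^^^^^^^^^^^^^^^^^^^^^^^^
cv2.error: OpenCV(4.12.0) :-1: error: (-5:Bad argument) in function 'findContours'
> Overload resolution failed:
>  - image is not a numpy array, neither a scalar
>  - Expected Ptr<cv::UMat> for argument 'image'
```

```bash
python3 -m crank '[[0,0,-0.09,0,0.4],[0,0,-0.09,0,0.4],[0,0,-0.09,-0.4,0.4],[0,0,-0.09,-0.8,0.4],[0,0,-0.09,-1.2,0.4],[0,0,-0.09,-1.62,0.4],[0,0,-0.09,-1.62,0.4],[0,0,-0.09,-1.62,0.4],[0,0,-0.09,-1.62,0.4],[0,0,-0.09,-1.62,0.4]]' 20; python3 -c "
from h import *
print(totool(604-ctrl.get_obs()['ee_pos'][0],280-ctrl.get_obs()['ee_pos'][1]),ctrl.get_obs()['q'])"
```

```text
t: 1.35
ee_pos: [201.1, 617.8, 294.8]
eef_rot: [[-0.37, -0.929, -0.001], [-0.929, 0.37, -0.001], [0.001, 0.0, -1.0]]
contact_force: [1.1, -0.3, 0.3]
width: 56.7
gripper_force: 0.0
[ 1.646e+02 -4.994e+02  1.000e-01] [ 1.08189487e+00  1.87996557e-01  1.46218971e+00  5.09130592e-05
  1.49258342e+00 -1.68027181e+00]
```

```bash
sed -i 's/l,k,st,_=cv2/k,l,st,_=cv2/' h.py
python3 - <<'E'
from h import *
for n in ["scene","side"]:
    d=np.load(n+".npy",allow_pickle=True).item(); W=cloud(d); print(n,board(d))
    x,y,z=np.moveaxis(W,-1,0)
    for nm,(X,Y) in dict(serv=(603,279),two=(550,192),one=(549,45),three=(535,-155)).items():
        q=W[(abs(x-X)<14)&(abs(y-Y)<16)&(z>208)&(z<246)]; 
        if len(q): print(nm,"pin",len(q),np.median(q,0).round(1),q[:,:2].min(0).round(),q[:,:2].max(0).round())
        if nm!="serv":
            q=W[(abs(x-X-27)<22)&(abs(y-Y)<20)&(z>254)]
            if len(q):print(nm,"top",len(q),cv2.minAreaRect(q[:,:2].astype(np.float32)))
    hsv=cv2.cvtColor(d["frame"],cv2.COLOR_BGR2HSV)
    for nm,(X,Y) in dict(serv=(626,375),two=(648,204),one=(647,40),three=(632,-144)).items():
        m=(abs(x-X)<70)&(abs(y-Y)<70)&(z>3)&(z<20)&((hsv[...,1]<90)|((hsv[...,0]>50)&(hsv[...,0]<90)))
        q=W[m]
        if len(q)>20: print(nm,"foot",len(q),np.median(q[:,2]),cv2.minAreaRect(q[:,:2].astype(np.float32)))
E
python3 -m crank '[[0.08,-0.25,0,-0.06,0.4],[0.08,-0.25,0,-0.06,0.4],[0.08,-0.25,0,-0.06,0.4],[0.08,-0.25,0,-0.12,0.4],[0.165,-0.5,0,-0.12,0.4],[0.165,-0.5,0,-0.12,0.4],[0.165,-0.5,0,-0.12,0.4],[0.165,-0.5,0,-0.12,0.4],[0.165,-0.5,0,-0.12,0.4],[0.165,-0.5,0,-0.12,0.4],[0.165,-0.5,0,-0.12,0.4],[0.165,-0.5,0,-0.12,0.4]]'
python3 - <<'E'
from h import *
d=ctrl.get_image("wrist"); np.save("w.npy",d,allow_pickle=True); cv2.imwrite("pics/w1.png",d["frame"]); o=ctrl.get_obs(); print(o["q"])
W=cloud(d);x,y,z=np.moveaxis(W,-1,0)
m=(abs(x-603)<30)&(abs(y-279)<30)&(z>225)&(z<250);print(m.sum(),np.median(W[m],0),W[m].min(0),W[m].max(0),[a.mean() for a in np.where(m)])
m=(abs(x-626)<30)&(abs(y-376)<30)&(z>196)&(z<225);print(m.sum(),np.median(W[m],0),W[m].min(0),W[m].max(0))
E
```

```text
scene ((508.35333251953125, -331.0243835449219), (301.6058044433594, 171.44479370117188), 5.294331073760986)
serv pin 61 [604.1 277.8 229.1] [595. 273.] [610. 289.]
two pin 62 [552.5 191.3 228.5] [545. 186.] [559. 201.]
two top 59 ((580.1165161132812, 195.72645568847656), (30.866315841674805, 20.322397232055664), 6.360457420349121)
one pin 56 [551.   46.  228.8] [542.  41.] [556.  55.]
one top 71 ((578.705322265625, 45.97840118408203), (17.093454360961914, 33.53448486328125), 87.69013977050781)
three pin 69 [ 538.1 -156.9  229.5] [ 529. -160.] [ 543. -149.]
three top 91 ((565.3425903320312, -151.21115112304688), (30.380725860595703, 16.856828689575195), 7.498775959014893)
serv foot 652 11.371537242344264 ((633.8282470703125, 374.3583984375), (91.81450653076172, 91.99776458740234), 88.93456268310547)
two foot 766 11.608309743348471 ((655.4544067382812, 204.04803466796875), (89.55644226074219, 93.02645874023438), 5.228206634521484)
one foot 938 11.720169662030925 ((654.46728515625, 40.358787536621094), (91.68607330322266, 91.84105682373047), 85.86405181884766)
three foot 1119 11.547221
[... 1209 characters left out ...]
26025346 ((637.1417846679688, -144.40444946289062), (85.83132934570312, 89.66988372802734), 5.869521141052246)
t: 2.85
ee_pos: [601.4, 278.6, 295.7]
eef_rot: [[-0.26, -0.966, 0.0], [-0.966, 0.26, 0.0], [-0.0, 0.0, -1.0]]
contact_force: [-0.3, 0.2, 0.2]
width: 56.4
gripper_force: 0.0
[ 2.62734830e-01  2.17720700e-01  1.42626408e+00  1.76036854e-04
  1.49734175e+00 -2.61531041e+00]
223 [598.27932441 278.3009409  239.91443941] [592.54020993 273.62219019 225.08161583] [604.25448924 285.95128374 242.02204287] [np.float64(226.33632286995515), np.float64(284.7847533632287)]
135 [617.46410535 351.92720885 200.31575983] [610.7953678  346.31159764 198.38355281] [624.85262023 359.05604376 202.01555872]
```

View pics/w1.png

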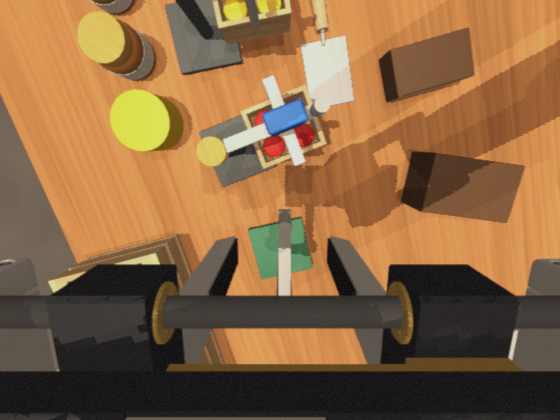

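The wrist view shows the service pin between the fingers at (285,226) and the blue basket well clear at (285,125). The wrist measurement puts the pin at (598,279) and the pivot at (624,376).

```bash
python3 -m crank '[[0,0.003,0.03,0,0.4],[0,0.003,0.06,0,0.4],[0,0.003,0.083,0,0.4],[0,0.003,0.083,0,0.4],[0,0.003,0.083,0,0.9],[0,0.003,0.083,0,0.9],[0,0.003,0.083,0,0.9],[0,0.003,0.083,0,0.9],[0,0.003,0.083,0,0.9],[0,0.003,0.083,0,0.9],[0,0.003,0.083,0,0.9],[0,0.003,0.083,0,0.9]]' 20
```

```text
t: 4.4
ee_pos: [599.5, 277.9, 212.7]
eef_rot: [[-0.262, -0.965, -0.0], [-0.965, 0.262, 0.0], [0.0, 0.0, -1.0]]
contact_force: [-1.1, -0.8, 2.4]
width: 11.4
gripper_force: 20.0
```

```bash
python3 -m crank '[[-0.0006,0.011,0,0.11,0.9],[-0.0024,0.0218,0,0.22,0.9],[-0.0056,0.033,0,0.335,0.9],[-0.01,0.0435,0,0.45,0.9],[-0.0153,0.053,0,0.56,0.9],[-0.0216,0.062,0,0.67,0.9],[-0.029,0.0703,0,0.78,0.9],[-0.037,0.0777,0,0.89,0.9],[-0.046,0.084,0,1.0,0.9],[-0.0555,0.0896,0,1.11,0.9],[-0.0666,0.0942,0,1.23,0.9],[-0.077,0.0973,0,1.34,0.9],[-0.077,0.0973,0,1.34,0.9],[-0.077,0.0973,0,1.34,0.9],[-0.077,0.0973,0,1.34,0.9]]' 20
```

```text
t: 6.28
ee_pos: [523.2, 379.1, 212.6]
eef_rot: [[-0.999, 0.034, -0.006], [0.034, 0.999, 0.002], [0.006, 0.001, -1.0]]
contact_force: [-10.1, 1.6, 4.7]
width: 11.4
gripper_force: 20.0
```

```bash
python3 -m crank '[[0,0,0,0,0.4],[0,0,0,0,0.4],[0,0,0,0,0.4],[0,0,0,0,0.4],[0,0,-0.04,0,0.4],[0,0,-0.09,0,0.4],[0,0,-0.105,0,0.4],[-0.03,-0.1,-0.105,0,0.4],[-0.03,-0.1,-0.105,0,0.4],[-0.03,-0.2,-0.105,0,0.4],[-0.03,-0.2,-0.105,0,0.4],[-0.04,-0.27,-0.105,0.0,0.4],[-0.04,-0.331,-0.105,0.0,0.4],[-0.04,-0.331,-0.105,0,0.4],[-0.04,-0.331,-0.105,0,0.4],[-0.04,-0.331,-0.105,0,0.4]]' 20
cat >> h.py <<'E'
def wrist(name,X,Y):
    d=ctrl.get_image("wrist"); cv2.imwrite(f"pics/{name}.png",d["frame"]); W=cloud(d); x,y,z=np.moveaxis(W,-1,0)
    o=ctrl.get_obs(); print("q",np.round(o["q"],2),"tcp",np.round(o["ee_pos"],1))
    q=W[(abs(x-X)<35)&(abs(y-Y)<25)&(z>251)&(z<268)]
    if len(q)>5: print("grip top",len(q),cv2.minAreaRect(q[:,:2].astype(np.float32)),np.median(q,0).round(1))
    return d,W
E
python3 - <<'E'
from h import *
d,W=wrist("w2",574,46)
E
```

```text
t: 8.28
ee_pos: [554.3, 46.9, 317.1]
eef_rot: [[-0.999, 0.033, -0.001], [0.033, 0.999, 0.0], [0.001, 0.0, -1.0]]
contact_force: [0.2, -0.8, 0.2]
width: 56.7
gripper_force: 0.0
q [-0.12 -0.05  1.67  0.    1.52 -1.66] tcp [554.3  47.  317.2]
grip top 652 ((574.999267578125, 46.31214141845703), (15.940019607543945, 29.962661743164062), 85.39159393310547) [573.7  46.3 258. ]
```

View pics/w2.png

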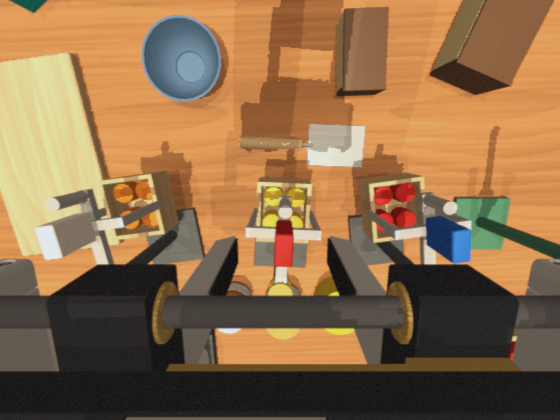

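The red grip is centred between the fingers at (284,245), over the wooden basket with yellow cheeses. Its top measures (575,46,258), as the given sizes require.

```bash
python3 -m crank '[[-0.02,0,0,0.045,0.4],[-0.02,0,0.05,0.045,0.4],[-0.02,0,0.08,0.045,0.4],[-0.02,0,0.1,0.045,0.4],[-0.02,0,0.1,0.045,0.4],[-0.02,0,0.1,0.045,0.9],[-0.02,0,0.1,0.045,0.9],[-0.02,0,0.1,0.045,0.9],[-0.02,0,0.1,0.045,0.9],[-0.02,0,0.1,0.045,0.9],[-0.02,0,0.1,0.045,0.9],[-0.02,0,0.1,0.045,0.9]]' 45
python3 -m crank '[[0,0,-0.01,0,0.9],[0,0,-0.02,0,0.9],[0,0,-0.03,0,0.9],[0,0,-0.04,0,0.9],[0,0,-0.052,0,0.9],[0,0,-0.052,0,0.9],[0,0,-0.052,0,0.9]]' 45
```

```text
t: 9.82
ee_pos: [574.6, 45.1, 218.0]
eef_rot: [[-0.997, 0.08, 0.001], [0.08, 0.997, 0.001], [-0.001, 0.001, -1.0]]
contact_force: [0.4, 2.8, 3.2]
width: 15.9
gripper_force: 45.0
t: 10.7
ee_pos: [574.2, 44.9, 269.2]
eef_rot: [[-0.997, 0.08, -0.001], [0.08, 0.997, -0.0], [0.001, -0.0, -1.0]]
contact_force: [-0.2, -1.0, -4.5]
width: 15.8
gripper_force: 45.0
```

```bash
python3 -m crank '[[0.01,0,0,0,0.9],[0.025,0,0,0,0.9],[0.04,0,0,0,0.9],[0.055,0,0,0,0.9],[0.07,0,0,0,0.9],[0.085,0,0,0,0.9],[0.1,0,0,0,0.9],[0.11,0,0,0,0.9],[0.12,0,0,0,0.9],[0.12,0,-0.02,0,0.9],[0.12,0,-0.04,0,0.9],[0.12,0,-0.04,0,0.9]]' 45
python3 -m crank '[[0.002,0.015,0,0,0.9],[0.006,0.04,0,0,0.9],[0.01,0.07,0,0,0.9],[0.014,0.1,0,0,0.9],[0.018,0.13,0,0,0.9],[0.022,0.16,0,0,0.9],[0.027,0.19,0,-0.01,0.9],[0.032,0.22,0,-0.02,0.9],[0.036,0.25,0,-0.03,0.9],[0.04,0.28,0,-0.04,0.9],[0.044,0.305,0,-0.054,0.9],[0.047,0.32,0,-0.054,0.9],[0.047,0.324,0,-0.054,0.9],[0.047,0.324,0,-0.054,0.9],[0.047,0.324,0,-0.054,0.9]]' 45
python3 - <<'E'
from h import *
for n in ["scene","side"]:
    d=ctrl.get_image(n); np.save(n+"1.npy",d,allow_pickle=True)
    W=cloud(d); x,y,z=np.moveaxis(W,-1,0)
    q=W[(abs(x-523)<20)&(abs(y-379)<20)&(z>208)&(z<246)]; print(n,"pin",len(q),np.median(q,0))
    q=W[(abs(x-624)<20)&(abs(y-376)<20)&(z>196)&(z<210)]; print(n,"piv",len(q),np.median(q,0)); print(board(d))
    cv2.imwrite(f"pics/{n}1.png",d["frame"])
E
```

```text
t: 12.2
ee_pos: [455.9, 54.3, 311.9]
eef_rot: [[-0.997, 0.08, 0.005], [0.08, 0.997, -0.001], [-0.005, -0.0, -1.0]]
contact_force: [0.5, 0.3, -3.7]
width: 16.2
gripper_force: 45.0
t: 14.08
ee_pos: [433.9, 380.5, 309.5]
eef_rot: [[-1.0, 0.027, 0.0], [0.027, 1.0, -0.0], [-0.0, -0.0, -1.0]]
contact_force: [-1.3, -0.5, -3.1]
width: 15.7
gripper_force: 45.0
scene pin 52 [530.75793743 375.92390689 228.16802373]
scene piv 77 [625.34228695 376.03673122 201.70270019]
((508.2149963378906, -330.4733581542969), (301.4319763183594, 170.32192993164062), 5.294331073760986)
side pin 34 [522.97015127 375.95410361 227.34397814]
side piv 40 [620.40080989 376.55244297 200.06344762]
((500.563232421875, -333.09716796875), (298.899169921875, 171.20864868164062), 5.364788055419922)
```

View pics/scene1.png

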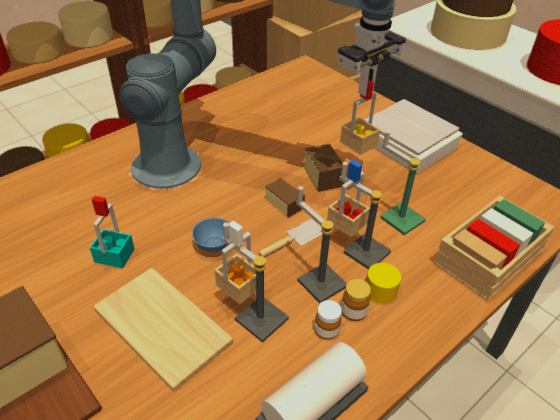

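The red basket hangs upright at (362,120), and the service hook is swung out, hidden behind it. Next I slide the bar over the hook and lower it.

```bash
python3 -m crank '[[0,0.001,0.02,0,0.9],[0,0.001,0.039,0,0.9],[0,0.001,0.039,0,0.9],[-0.015,0.001,0.039,0,0.9],[-0.03,0.001,0.039,0,0.9],[-0.045,0.001,0.039,0,0.9],[-0.06,0.001,0.039,0,0.9],[-0.075,0.001,0.039,0,0.9],[-0.09,0.001,0.039,0,0.9],[-0.105,0.001,0.039,0,0.9],[-0.115,0.001,0.039,0,0.9],[-0.12,0.001,0.039,0,0.9],[-0.12,0.001,0.039,0,0.9],[-0.12,0.001,0.039,0,0.9]]' 45
python3 -m crank '[[0,0,0.012,0,0.9],[0,0,0.024,0,0.9],[0,0,0.036,0,0.9],[0,0,0.043,0,0.9],[0,0,0.047,0,0.9],[0,0,0.05,0,0.9],[0,0,0.052,0,0.9],[0,0,0.052,0,0.9]]' 45
```

```text
t: 15.92
ee_pos: [553.3, 379.2, 270.5]
eef_rot: [[-1.0, 0.025, -0.0], [0.025, 1.0, 0.0], [0.0, -0.0, -1.0]]
contact_force: [-0.1, 0.3, -5.1]
width: 15.7
gripper_force: 45.0
t: 16.92
ee_pos: [553.7, 379.1, 218.5]
eef_rot: [[-1.0, 0.026, 0.0], [0.026, 1.0, 0.0], [-0.0, 0.0, -1.0]]
contact_force: [0.4, 0.1, -5.4]
width: 15.5
gripper_force: 45.0
```

```bash
python3 -m crank '[[0,0,0.001,0,0.9],[0,0,0.002,0,0.9],[0,0,0.002,0,0.9]]'; python3 -m crank '[[0,0,0.001,0,0.9],[0,0,0.001,0,0.9]]'
```

```text
t: 17.3
ee_pos: [554.0, 379.2, 218.0]
eef_rot: [[-1.0, 0.026, 0.001], [0.026, 1.0, 0.0], [-0.001, 0.0, -1.0]]
contact_force: [-2.9, -2.3, 4.2]
width: 15.3
gripper_force: 45.0
t: 17.55
ee_pos: [554.0, 379.2, 217.9]
eef_rot: [[-1.0, 0.026, 0.001], [0.026, 1.0, 0.0], [-0.001, 0.0, -1.0]]
contact_force: [-4.8, -3.3, 8.0]
width: 15.7
gripper_force: 45.0
```

```bash
python3 -m crank '[[0,0,-0.001,0,0.4],[0,0,-0.001,0,0.4],[0,0,-0.001,0,0.4],[0,0,-0.001,0,0.4],[0,0,-0.03,0,0.4],[0,0,-0.06,0,0.4],[0,0,-0.1,0,0.4],[0,0,-0.1,0,0.4],[0,-0.09,-0.1,-0.07,0.4],[0,-0.09,-0.1,-0.14,0.4],[-0.005,-0.184,-0.1,-0.14,0.4],[-0.005,-0.184,-0.1,-0.14,0.4],[-0.005,-0.184,-0.1,-0.14,0.4],[-0.005,-0.184,-0.1,-0.14,0.4]]' 45
python3 - <<'E'
from h import *
d,W=wrist("w3",577,195)
d,W=wrist("w3",554,379)
for n in ["scene","side"]:
    d=ctrl.get_image(n); W=cloud(d); x,y,z=np.moveaxis(W,-1,0); cv2.imwrite(f"pics/{n}2.png",d["frame"])
    q=W[(abs(x-555)<30)&(abs(y-379)<25)&(z>251)&(z<268)]; print(n,len(q),q.mean(0) if len(q) else 0)
E
```

```text
t: 19.3
ee_pos: [553.6, 195.5, 314.5]
eef_rot: [[-0.993, -0.114, -0.001], [-0.114, 0.993, 0.0], [0.001, 0.0, -1.0]]
contact_force: [0.3, 0.1, 0.5]
width: 56.1
gripper_force: 0.0
q [ 0.15  0.03  1.6   0.    1.52 -1.54] tcp [553.7 195.9 314.7]
grip top 656 ((575.9052124023438, 196.99649047851562), (29.61399269104004, 15.3858060836792), 6.345125675201416) [574.8 196.8 258.1]
q [ 0.15  0.03  1.6   0.    1.52 -1.54] tcp [553.7 196.1 314.8]
grip top 817 ((554.4765014648438, 377.8569641113281), (17.450733184814453, 29.917583465576172), 87.92842102050781) [553.7 375.5 257.7]
scene 65 [559.23541124 376.2359641  256.01570663]
side 34 [553.38773427 375.84669072 254.31228861]
```

View pics/w3.png

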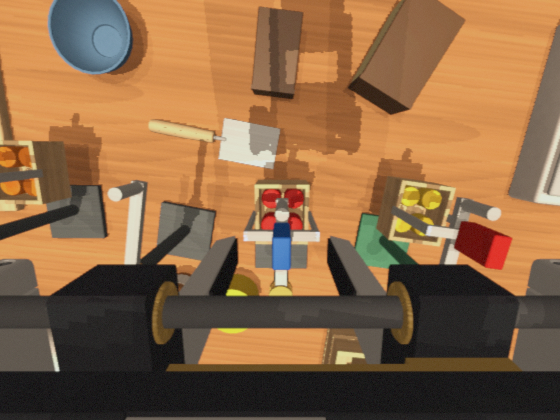

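The red basket hangs on the service hook at (483,243), with its top at (554,378,258). The blue grip is centred at (283,245), top (576,197,258).

```bash
python3 -m crank '[[-0.022,-0.0015,0,0,0.4],[-0.022,-0.0015,0.05,0,0.4],[-0.022,-0.0015,0.08,0,0.4],[-0.022,-0.0015,0.097,0,0.4],[-0.022,-0.0015,0.097,0,0.4],[-0.022,-0.0015,0.097,0,0.9],[-0.022,-0.0015,0.097,0,0.9],[-0.022,-0.0015,0.097,0,0.9],[-0.022,-0.0015,0.097,0,0.9],[-0.022,-0.0015,0.097,0,0.9],[-0.022,-0.0015,0.097,0,0.9],[-0.022,-0.0015,0.097,0,0.9]]' 45
python3 -m crank '[[0,0,-0.01,0,0.9],[0,0,-0.02,0,0.9],[0,0,-0.03,0,0.9],[0,0,-0.04,0,0.9],[0,0,-0.052,0,0.9],[0,0,-0.052,0,0.9],[0,0,-0.052,0,0.9]]' 45
```

```text
t: 21.0
ee_pos: [576.1, 196.2, 218.8]
eef_rot: [[-0.993, -0.114, 0.0], [-0.114, 0.993, 0.0], [-0.0, 0.0, -1.0]]
contact_force: [-0.9, 1.4, 2.4]
width: 15.6
gripper_force: 45.0
t: 21.88
ee_pos: [575.8, 196.0, 270.2]
eef_rot: [[-0.993, -0.114, -0.001], [-0.114, 0.993, -0.0], [0.001, -0.0, -1.0]]
contact_force: [-0.4, 0.5, -3.4]
width: 15.6
gripper_force: 45.0
```

```bash
python3 -m crank '[[0.01,0,0,0,0.9],[0.025,0,0,0,0.9],[0.04,0,0,0,0.9],[0.055,0,0,0,0.9],[0.07,0,0,0,0.9],[0.085,0,0,0,0.9],[0.1,0,0,0,0.9],[0.11,0,0,0,0.9],[0.12,0,0,0,0.9],[0.12,0,-0.02,0,0.9],[0.12,0,-0.04,0,0.9],[0.12,0,-0.04,0,0.9]]' 45
python3 -m crank '[[0.002,-0.012,0,0,0.9],[0.006,-0.035,0,0,0.9],[0.01,-0.06,0,0,0.9],[0.015,-0.09,0,0,0.9],[0.02,-0.12,0,0,0.9],[0.026,-0.155,0,0,0.9],[0.031,-0.19,0,0,0.9],[0.037,-0.225,0,0,0.9],[0.043,-0.26,0,0,0.9],[0.048,-0.295,0,0,0.9],[0.054,-0.33,0,0,0.9],[0.06,-0.365,0,0,0.9],[0.065,-0.4,0,0,0.9],[0.07,-0.43,0,0,0.9],[0.075,-0.46,0,0,0.9],[0.08,-0.485,0,0,0.9],[0.083,-0.505,0,0,0.9],[0.084,-0.5135,0,0,0.9],[0.084,-0.5135,0,0,0.9],[0.084,-0.5135,0,0,0.9]]' 45
python3 - <<'E'
from h import *
for n in ["scene","side","wrist"]:
    d=ctrl.get_image(n); np.save(n+"3.npy",d,allow_pickle=True); cv2.imwrite(f"pics/{n}3.png",d["frame"])
    print(n,board(d))
E
```

```text
t: 23.38
ee_pos: [458.5, 182.6, 313.9]
eef_rot: [[-0.993, -0.114, 0.006], [-0.114, 0.993, 0.001], [-0.006, 0.0, -1.0]]
contact_force: [-0.3, -0.4, -3.0]
width: 15.7
gripper_force: 45.0
t: 25.88
ee_pos: [432.0, -336.7, 310.5]
eef_rot: [[-0.993, -0.115, 0.0], [-0.115, 0.993, 0.0], [-0.0, 0.0, -1.0]]
contact_force: [-0.5, -0.4, -2.6]
width: 16.0
gripper_force: 45.0
scene ((509.40618896484375, -330.7585754394531), (303.2353820800781, 171.1096954345703), 5.294333457946777)
side ((500.9705505371094, -332.93365478515625), (298.13775634765625, 170.14352416992188), 5.5506134033203125)
wrist ((428.3114929199219, -337.05389404296875), (151.50152587890625, 168.20498657226562), 5.661557674407959)
```

View pics/wrist3.png

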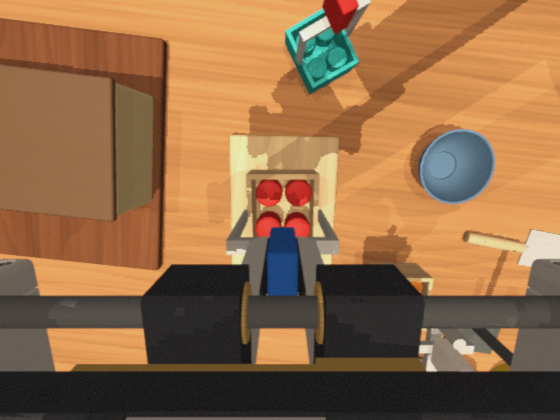

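The blue basket is upright over the board's near half (the board spans columns 230–337), and its slot is within 1 mm of the TCP. I'll lower it.

```bash
python3 -m crank '[[0,0,0.015,0,0.9],[0,0,0.04,0,0.9],[0,0,0.065,0,0.9],[0,0,0.09,0,0.9],[0,0,0.11,0,0.9],[0,0,0.12,0,0.9],[0,0,0.126,0,0.9],[0,0,0.129,0,0.9],[0,0,0.131,0,0.9],[0,0,0.131,0,0.9],[0,0,0.131,0,0.9]]' 45
```

```text
t: 27.4
ee_pos: [432.0, -337.5, 179.9]
eef_rot: [[-0.993, -0.114, 0.0], [-0.114, 0.993, -0.001], [-0.0, -0.001, -1.0]]
contact_force: [0.2, 0.4, -3.2]
width: 15.8
gripper_force: 45.0
```

```bash
python3 -m crank '[[0,0,0.001,0,0.9],[0,0,0.002,0,0.9],[0,0,0.002,0,0.9]]'
```

```text
t: 27.78
ee_pos: [432.1, -337.7, 178.9]
eef_rot: [[-0.993, -0.114, 0.001], [-0.114, 0.993, -0.001], [-0.0, -0.001, -1.0]]
contact_force: [-1.3, 1.7, 5.3]
width: 16.0
gripper_force: 45.0
```

```bash
python3 -m crank '[[0,0,-0.001,0,0.4],[0,0,-0.001,0,0.4],[0,0,-0.001,0,0.4],[0,0,-0.001,0,0.4],[0,0,-0.001,0,0.4],[0,0,-0.03,0,0.4],[0,0,-0.08,0,0.4],[0,0,-0.137,0,0.4],[0,0,-0.137,0,0.4],[-0.06,0.08,-0.137,-0.02,0.4],[-0.06,0.08,-0.137,-0.02,0.4],[-0.13,0.172,-0.137,-0.02,0.4],[-0.13,0.172,-0.137,-0.02,0.4],[-0.13,0.172,-0.137,-0.02,0.4],[-0.13,0.172,-0.137,-0.02,0.4]]' 45
python3 - <<'E'
from h import *
d,W=wrist("w4",562,-152)
d=ctrl.get_image("side"); cv2.imwrite("pics/side4.png",d["frame"])
E
```

```text
t: 29.65
ee_pos: [541.0, -151.7, 313.4]
eef_rot: [[-0.991, -0.134, -0.002], [-0.134, 0.991, 0.0], [0.002, 0.001, -1.0]]
contact_force: [-0.6, -0.2, 0.4]
width: 56.5
gripper_force: 0.0
q [-0.48 -0.03  1.66 -0.    1.51 -2.18] tcp [ 540.8 -152.3  313.6]
grip top 665 ((560.9522094726562, -151.492431640625), (29.726776123046875, 15.846409797668457), 7.265368938446045) [ 559.9 -152.   258.1]
```

View pics/w4.png

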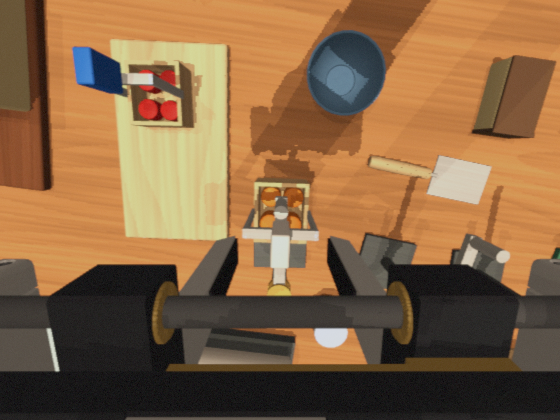

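Blue stands upright on the board at (155,95). The white grip is centred at (281,240), top (561,-152,258).

```bash
python3 -m crank '[[-0.02,-0.002,0,0,0.4],[-0.02,-0.002,0.05,0,0.4],[-0.02,-0.002,0.08,0,0.4],[-0.02,-0.002,0.095,0,0.4],[-0.02,-0.002,0.095,0,0.4],[-0.02,-0.002,0.095,0,0.9],[-0.02,-0.002,0.095,0,0.9],[-0.02,-0.002,0.095,0,0.9],[-0.02,-0.002,0.095,0,0.9],[-0.02,-0.002,0.095,0,0.9],[-0.02,-0.002,0.095,0,0.9],[-0.02,-0.002,0.095,0,0.9]]' 45
python3 -m crank '[[0,0,-0.01,0,0.9],[0,0,-0.02,0,0.9],[0,0,-0.03,0,0.9],[0,0,-0.04,0,0.9],[0,0,-0.052,0,0.9],[0,0,-0.052,0,0.9],[0,0,-0.052,0,0.9]]' 45
```

```text
t: 31.25
ee_pos: [561.6, -151.0, 219.7]
eef_rot: [[-0.991, -0.134, 0.0], [-0.134, 0.991, -0.0], [-0.0, -0.0, -1.0]]
contact_force: [-0.5, -0.5, 1.3]
width: 15.9
gripper_force: 44.9
t: 32.12
ee_pos: [561.3, -150.9, 271.2]
eef_rot: [[-0.991, -0.134, -0.0], [-0.134, 0.991, 0.0], [0.0, 0.0, -1.0]]
contact_force: [0.4, 0.1, -2.9]
width: 15.6
gripper_force: 44.9
```

```bash
python3 -m crank '[[0.01,0,0,0,0.9],[0.025,0,0,0,0.9],[0.04,0,0,0,0.9],[0.055,0,0,0,0.9],[0.07,0,0,0,0.9],[0.085,0,0,0,0.9],[0.1,0,0,0,0.9],[0.11,0,0,0,0.9],[0.12,0,0,0,0.9],[0.12,0,-0.02,0,0.9],[0.12,0,-0.04,0,0.9],[0.12,0,-0.04,0,0.9]]' 45
python3 -m crank '[[0.002,-0.015,0,0,0.9],[0.005,-0.035,0,0,0.9],[0.008,-0.055,0,0,0.9],[0.005,-0.0625,0,0,0.9],[-0.015,-0.08,0,0.01,0.9],[-0.035,-0.1,0,0.02,0.9],[-0.055,-0.12,0,0.035,0.9],[-0.075,-0.14,0,0.035,0.9],[-0.092,-0.156,0,0.035,0.9],[-0.104,-0.168,0,0.035,0.9],[-0.108,-0.172,0,0.035,0.9],[-0.108,-0.172,0,0.035,0.9],[-0.108,-0.172,0,0.035,0.9]]' 45
python3 - <<'E'
from h import *
for n in ["scene","side"]:
    d=ctrl.get_image(n); print(n,board(d))
d,W=wrist("w5",0,0); x,y,z=np.moveaxis(W,-1,0)
q=W[(abs(x-432)<30)&(abs(y+337)<25)&(z>210)&(z<226)]; print(len(q),cv2.minAreaRect(q[:,:2].astype(np.float32)) if len(q) else 0)
E
```

```text
t: 33.62
ee_pos: [443.5, -167.7, 313.8]
eef_rot: [[-0.991, -0.134, 0.004], [-0.134, 0.991, -0.003], [-0.003, -0.003, -1.0]]
contact_force: [0.2, -0.2, -2.3]
width: 15.7
gripper_force: 44.9
t: 35.25
ee_pos: [572.3, -322.8, 311.5]
eef_rot: [[-0.995, -0.099, -0.0], [-0.099, 0.995, 0.0], [0.0, 0.0, -1.0]]
contact_force: [-0.2, -0.2, -2.4]
width: 15.9
gripper_force: 45.0
scene ((508.8821105957031, -331.0332336425781), (303.4437255859375, 170.74951171875), 5.878683090209961)
side ((500.90264892578125, -333.0820617675781), (297.9215393066406, 170.21937561035156), 5.104366779327393)
q [-0.69  0.2   1.42 -0.    1.52 -2.36] tcp [ 572.4 -322.8  311.7]
770 ((432.9358825683594, -338.00494384765625), (29.760395050048828, 15.913545608520508), 6.044841766357422)
```

View pics/w5.png

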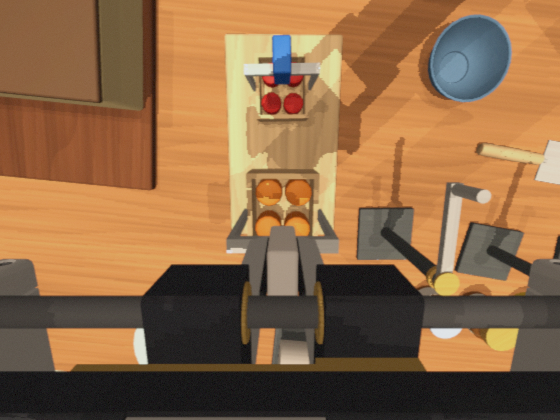

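The white basket is upright over the board's free half at (283,210), blue stands at (283,75), and the board has not moved. I'll lower it.

```bash
python3 -m crank '[[0,0,0.015,0,0.9],[0,0,0.04,0,0.9],[0,0,0.065,0,0.9],[0,0,0.09,0,0.9],[0,0,0.11,0,0.9],[0,0,0.12,0,0.9],[0,0,0.126,0,0.9],[0,0,0.129,0,0.9],[0,0,0.131,0,0.9],[0,0,0.132,0,0.9],[0,0,0.132,0,0.9]]' 45
```

```text
t: 36.78
ee_pos: [572.8, -323.2, 179.8]
eef_rot: [[-0.995, -0.099, 0.001], [-0.099, 0.995, -0.0], [-0.0, -0.0, -1.0]]
contact_force: [-0.3, 0.2, -2.4]
width: 15.9
gripper_force: 45.0
```

```bash
python3 -m crank '[[0,0,0.001,0,0.9],[0,0,0.001,0,0.9]]' 45
```

```text
t: 37.02
ee_pos: [572.8, -323.3, 179.8]
eef_rot: [[-0.995, -0.099, 0.001], [-0.099, 0.995, -0.001], [-0.001, -0.001, -1.0]]
contact_force: [-1.8, 0.9, 4.2]
width: 16.1
gripper_force: 45.0
```

```bash
python3 -m crank '[[0,0,-0.001,0,0.4],[0,0,-0.001,0,0.4],[0,0,-0.001,0,0.4],[0,0,-0.001,0,0.4],[0,0,-0.001,0,0.4],[0,0,-0.03,0,0.4],[0,0,-0.08,0,0.4],[0,0,-0.12,0,0.4],[0,0,-0.12,0,0.4]]' 45
python3 -m crank '[[0.012,0.06,0,0.18,0.4],[0.012,0.08,0,0.36,0.4],[0.024,0.12,0,0.54,0.4],[0.024,0.16,0,0.72,0.4],[0.024,0.171,0,0.9,0.4],[0.024,0.171,0,1.08,0.4],[0.024,0.171,0,1.26,0.4],[0.024,0.171,0,1.44,0.4],[0.024,0.171,0,1.62,0.4],[0.024,0.171,0,1.8,0.4],[0.024,0.171,0,1.98,0.4],[0.024,0.171,0,2.16,0.4],[0.024,0.171,0,2.34,0.4],[0.024,0.171,0,2.52,0.4],[0.024,0.171,0,2.7,0.4],[0.024,0.171,0,2.88,0.4],[0.024,0.171,0,3.1,0.4],[0.024,0.171,0,3.1,0.4],[0.024,0.171,0,3.1,0.4],[0.024,0.171,0,3.1,0.4]]'
cat >> h.py <<'E'
def hook(name,pin,piv):
    "pin top and the visible arm, by height, in the wrist picture"
    d=ctrl.get_image("wrist"); cv2.imwrite(f"pics/{name}.png",d["frame"]); W=cloud(d); x,y,z=np.moveaxis(W,-1,0)
    o=ctrl.get_obs(); print("q",np.round(o["q"],2),"tcp",np.round(o["ee_pos"],1))
    q=W[(np.hypot(x-pin[0],y-pin[1])<25)&(z>236)&(z<246)]
    if len(q): print("pin",len(q),(q.min(0)/2+q.max(0)/2).round(1))
    q=W[(np.hypot(x-piv[0],y-piv[1])<88)&(z>196)&(z<212)]
    if len(q)>5:
        print("arm",len(q),q.mean(0).round(1),"ends",q.min(0).round(),q.max(0).round()); print("dir",cv2.fitLine(q[:,:2].astype(np.float32),2,0,.01,.01).ravel().round(3))
    print("contact",np.round(o["contact_force"],1),"R",np.round(o["eef_rot"],3).tolist())
    for n in ["scene","side"]: print(n,board(ctrl.get_image(n))[:1])
E
python3 - <<'E'
from h import *
hook("w6",(532,-155),(631,-142))
E
```

```text
t: 38.15
ee_pos: [574.1, -324.2, 303.2]
eef_rot: [[-0.995, -0.099, 0.006], [-0.099, 0.995, -0.005], [-0.006, -0.006, -1.0]]
contact_force: [0.3, 0.1, 0.3]
width: 56.3
gripper_force: 0.0
t: 40.65
ee_pos: [531.7, -155.2, 298.1]
eef_rot: [[0.99, 0.142, -0.0], [0.142, -0.99, 0.0], [-0.0, -0.0, -1.0]]
contact_force: [-0.4, 0.4, -0.3]
width: 56.2
gripper_force: 0.0
q [-0.49 -0.04  1.7  -0.    1.49  0.94] tcp [ 531.7 -155.2  298.2]
pin 176 [ 532.2 -155.4  239.1]
arm 1847 [ 602.4 -147.8  201.6] ends [ 544. -160.  198.] [ 644. -132.  205.]
dir [ 9.94000e-01  1.07000e-01  6.02448e+02 -1.47805e+02]
contact [ 0.  -0.2 -0.3] R [[0.99, 0.141, -0.0], [0.141, -0.99, 0.0], [-0.0, -0.0, -1.0]]
scene ((509.030517578125, -330.8504333496094),)
side ((500.98980712890625, -332.75885009765625),)
```

View pics/w6.png

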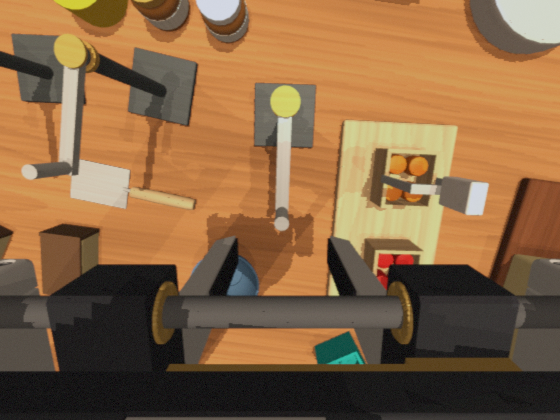

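Wrist view: hook three runs from the cap at (285,100) to the pin at (281,220), empty. The white and blue baskets stand upright on the board at (410,180) and (395,262).

```bash
python3 -m crank '[[0,0,0.03,0.02,0.4],[0,0,0.06,0.02,0.4],[0,0,0.086,0.02,0.4],[0,0,0.086,0.02,0.4],[0,0,0.086,0.02,0.9],[0,0,0.086,0.02,0.9],[0,0,0.086,0.02,0.9],[0,0,0.086,0.02,0.9],[0,0,0.086,0.02,0.9],[0,0,0.086,0.02,0.9],[0,0,0.086,0.02,0.9]]' 20
python3 -m crank '[[0.0006,0.011,0,-0.11,0.9],[0.0024,0.0218,0,-0.22,0.9],[0.0056,0.033,0,-0.335,0.9],[0.01,0.0435,0,-0.45,0.9],[0.0153,0.053,0,-0.56,0.9],[0.0216,0.062,0,-0.67,0.9],[0.029,0.0703,0,-0.78,0.9],[0.037,0.0777,0,-0.89,0.9],[0.046,0.084,0,-1.0,0.9],[0.0555,0.0896,0,-1.11,0.9],[0.0666,0.0942,0,-1.23,0.9],[0.077,0.0973,0,-1.34,0.9],[0.088,0.0993,0,-1.45,0.9],[0.097,0.1,0,-1.54,0.9],[0.097,0.1,0,-1.54,0.9],[0.097,0.1,0,-1.54,0.9]]'
```

```text
t: 42.18
ee_pos: [531.8, -155.1, 212.7]
eef_rot: [[0.993, 0.121, 0.0], [0.121, -0.993, 0.0], [0.0, -0.0, -1.0]]
contact_force: [-0.7, 1.1, 2.9]
width: 11.6
gripper_force: 20.0
t: 44.18
ee_pos: [640.7, -244.5, 212.8]
eef_rot: [[-0.088, 0.996, 0.003], [0.996, 0.088, -0.003], [-0.004, 0.002, -1.0]]
contact_force: [1.6, -5.3, -0.8]
width: 11.5
gripper_force: 20.0
```

```bash
for k in 1; do python3 -m crank '[[0,0.001,0,0,0.9],[0,0.002,0,0,0.9],[0,0.002,0,0,0.9]]'; python3 -m crank '[[0,0.001,0,-0.02,0.9],[0,0.002,0,-0.03,0.9],[0,0.002,0,-0.03,0.9]]'; done | grep -E "ee_pos|contact"
```

```text
ee_pos: [641.5, -244.4, 212.8]
contact_force: [-2.3, -4.9, 1.2]
ee_pos: [643.6, -244.2, 212.7]
contact_force: [-0.3, -6.7, 1.6]
```

```bash
python3 -m crank '[[0,0,0,0,0.4],[0,0,0,0,0.4],[0,0,0,0,0.4],[0,0,-0.04,0,0.4],[0,0,-0.09,0,0.4],[0,0,-0.09,0,0.4],[0,0,-0.09,0,0.4]]' |grep ee_pos
cat >> h.py <<'E'
def yaw(name,pin,piv):
    d=ctrl.get_image("wrist"); np.save("w.npy",d,allow_pickle=True); cv2.imwrite(f"pics/{name}.png",d["frame"]); W=cloud(d); x,y,z=np.moveaxis(W,-1,0); hsv=cv2.cvtColor(d["frame"],cv2.COLOR_BGR2HSV)
    near=lambda c,r: np.hypot(x-c[0],y-c[1])<r
    q=W[near(pin,25)&(z>237)&(z<246)]; P=cv2.minEnclosingCircle(q[:,:2].astype(np.float32))
    m=near(piv,25)&(z>196)&(z<212)&(hsv[...,1]>110)&(hsv[...,0]>12)&(hsv[...,0]<36); q=W[m]; C=cv2.minEnclosingCircle(q[:,:2].astype(np.float32)) if m.sum() else None
    m=near(piv,75)&(z>5)&(z<20)&(hsv[...,1]<100); F=cv2.minAreaRect(W[m][:,:2].astype(np.float32)) if m.sum()>20 else None
    q=W[near(((pin[0]+piv[0])/2,(pin[1]+piv[1])/2),32)&(z>194)&(z<206)]; L=cv2.fitLine(q[:,:2].astype(np.float32),2,0,.01,.01).ravel()
    print("pin",P,"cap",C,"foot",F,"arm",len(q),L.round(3),np.degrees(np.arctan2(L[1],L[0])))
E
python3 - <<'E'
from h import *
yaw("w7",(643,-244),(631,-143.4))
E
```

```text
ee_pos: [643.8, -242.2, 301.6]
pin ((642.4218139648438, -243.61129760742188), 6.226115703582764) cap ((631.6915893554688, -144.30801391601562), 12.992631912231445) foot ((636.3350219726562, -144.25924682617188), (88.68138885498047, 88.3702163696289), 6.774317741394043) arm 884 [ 1.09000e-01 -9.94000e-01  6.36964e+02 -1.92744e+02] -83.73398
```

View pics/w7.png

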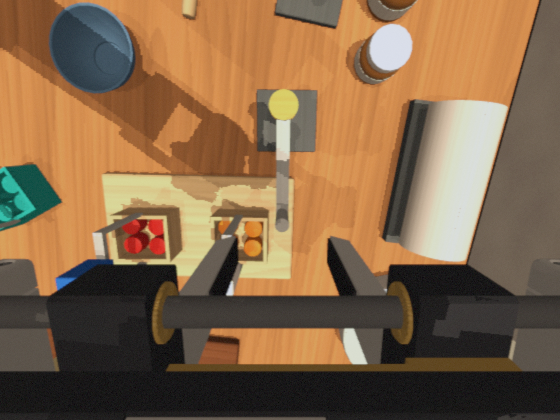

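Hook three is folded: it points from the cap (284,104) to the pin (282,225), parallel to its foot's edges (arm 276.2°, foot yaw about 6°). I'll nudge it once more to feel for the stop.

```bash
python3 -m crank '[[0,0,0.05,0,0.4],[0,0,0.089,0,0.4],[0,0,0.089,0,0.4],[0,0,0.089,0,0.9],[0,0,0.089,0,0.9],[0,0,0.089,0,0.9],[0,0,0.089,0,0.9],[0,0,0.089,0,0.9],[0,0,0.089,0,0.9]]' 20 | grep -E "ee_pos|contact"
python3 -m crank '[[0,0.001,0,0,0.9],[0,0.002,0,0,0.9],[0,0.002,0,0,0.9]]' | grep -E "ee_pos|contact"
python3 -m crank '[[0,0.001,0,0,0.9],[0,0.002,0,0,0.9],[0,0.002,0,0,0.9]]' | grep -E "ee_pos|contact"
```

```text
ee_pos: [643.7, -242.6, 213.9]
contact_force: [-3.5, 0.1, 3.4]
ee_pos: [643.7, -242.7, 213.8]
contact_force: [-11.9, -0.4, 6.9]
ee_pos: [643.7, -242.6, 213.8]
contact_force: [-19.0, -0.6, 9.5]
```

```bash
python3 -m crank '[[0,-0.004,0,0,0.9],[0,-0.004,0,0,0.4],[0,-0.004,0,0,0.4],[0,-0.004,0,0,0.4],[0,-0.004,-0.04,0,0.4],[0,-0.004,-0.09,0,0.4],[0,-0.004,-0.09,0,0.4],[0,-0.004,-0.09,0,0.4]]' |grep ee_pos
python3 -m crank '[[0.05,-0.01,0,0.18,0.4],[0.1,-0.02,0,0.36,0.4],[0.15,-0.03,0,0.54,0.4],[0.2,-0.04,0,0.72,0.4],[0.25,-0.05,0,0.9,0.4],[0.3,-0.063,0,1.08,0.4],[0.3,-0.063,0,1.26,0.4],[0.3,-0.063,0,1.44,0.4],[0.3,-0.063,0,1.62,0.4],[0.3,-0.063,0,1.77,0.4],[0.3,-0.063,0,1.77,0.4],[0.3,-0.063,0,1.77,0.4]]'
python3 - <<'E'
from h import *
print(ctrl.get_obs()["q"].round(2) if hasattr(ctrl.get_obs()["q"],"round") else ctrl.get_obs()["q"])
yaw("w8",(545.5,48),(645,40.5))
E
```

```text
ee_pos: [644.0, -242.3, 302.5]
t: 50.22
ee_pos: [545.2, 47.9, 302.2]
eef_rot: [[0.997, -0.077, -0.002], [-0.077, -0.997, 0.0], [-0.002, -0.0, -1.0]]
contact_force: [0.1, -0.5, -0.3]
width: 56.6
gripper_force: 0.0
[-0.12 -0.06  1.71  0.    1.49  1.53]
pin ((545.738037109375, 48.29206848144531), 6.03139591217041) cap ((645.1810913085938, 40.1117057800293), 12.91573715209961) foot ((649.9007568359375, 39.67909240722656), (88.73214721679688, 89.19525146484375), 85.31632995605469) arm 891 [ 9.96000e-01 -8.40000e-02  5.96121e+02  4.38770e+01] -4.8342195
```

```bash
python3 -m crank '[[0,0,0.03,0,0.4],[0,0,0.06,0,0.4],[0,0,0.089,0,0.4],[0,0,0.089,0,0.4],[0,0,0.089,0,0.9],[0,0,0.089,0,0.9],[0,0,0.089,0,0.9],[0,0,0.089,0,0.9],[0,0,0.089,0,0.9],[0,0,0.089,0,0.9],[0,0,0.089,0,0.9]]' 20
python3 -m crank '[[0.0006,0.011,0,-0.11,0.9],[0.0024,0.0218,0,-0.22,0.9],[0.0056,0.033,0,-0.335,0.9],[0.01,0.0435,0,-0.45,0.9],[0.0153,0.053,0,-0.56,0.9],[0.0216,0.062,0,-0.67,0.9],[0.029,0.0703,0,-0.78,0.9],[0.037,0.0777,0,-0.89,0.9],[0.046,0.084,0,-1.0,0.9],[0.0555,0.0896,0,-1.11,0.9],[0.0666,0.0942,0,-1.23,0.9],[0.077,0.0973,0,-1.34,0.9],[0.088,0.0993,0,-1.45,0.9],[0.098,0.1,0,-1.55,0.9],[0.098,0.1,0,-1.55,0.9],[0.098,0.1,0,-1.55,0.9]]'
python3 -m crank '[[0,0.001,0,0,0.9],[0,0.002,0,-0.02,0.9],[0,0.002,0,-0.02,0.9]]' | grep -E "ee_pos|contact"
python3 -m crank '[[0,0.001,0,0,0.9],[0,0.002,0,0,0.9],[0,0.002,0,0,0.9]]' | grep -E "ee_pos|contact"
```

```text
t: 51.65
ee_pos: [545.7, 48.1, 214.8]
eef_rot: [[0.997, -0.079, 0.0], [-0.079, -0.997, 0.001], [0.0, -0.001, -1.0]]
contact_force: [-1.1, 2.2, 2.6]
width: 11.2
gripper_force: 20.0
t: 53.65
ee_pos: [636.0, -59.1, 214.8]
eef_rot: [[0.101, 0.995, 0.002], [0.995, -0.101, 0.001], [0.001, 0.002, -1.0]]
contact_force: [3.2, 4.0, 2.0]
width: 11.5
gripper_force: 20.0
ee_pos: [637.0, -59.2, 214.8]
contact_force: [0.4, 4.5, 3.7]
ee_pos: [638.4, -59.4, 214.7]
contact_force: [-3.1, 5.4, 5.1]
```

```bash
python3 -m crank '[[0,0.001,0,0,0.9],[0,0.002,0,0,0.9],[0,0.002,0,0,0.9]]' | grep -E "ee_pos|contact"
python3 -m crank '[[0,0.001,0,0,0.9],[0,0.002,0,0,0.9],[0,0.002,0,0,0.9]]' | grep -E "ee_pos|contact"
```

```text
ee_pos: [638.4, -59.4, 214.7]
contact_force: [-10.8, 5.7, 8.8]
ee_pos: [638.5, -59.3, 214.6]
contact_force: [-18.2, 6.5, 12.5]
```

```bash
python3 -m crank '[[0,-0.005,0,0,0.9],[0,-0.005,0,0,0.4],[0,-0.005,0,0,0.4],[0,-0.005,0,0,0.4],[0,-0.005,-0.04,0,0.4],[0,-0.005,-0.088,0,0.4],[0,-0.005,-0.088,0,0.4],[0,-0.005,-0.088,0,0.4]]' |grep ee_pos
python3 -m crank '[[0.05,-0.02,0,0.18,0.4],[0.1,-0.04,0,0.36,0.4],[0.15,-0.06,0,0.54,0.4],[0.2,-0.08,0,0.72,0.4],[0.245,-0.112,0,0.9,0.4],[0.245,-0.112,0,1.08,0.4],[0.245,-0.112,0,1.26,0.4],[0.245,-0.112,0,1.38,0.4],[0.245,-0.112,0,1.38,0.4],[0.245,-0.112,0,1.38,0.4]]'
python3 - <<'E'
from h import *
yaw("w9",(546,193.5),(645.4,204.7))
for n in ["scene","side"]: print(n,board(ctrl.get_image(n)))
E
```

```text
ee_pos: [638.1, -60.1, 301.5]
t: 57.4
ee_pos: [545.9, 193.1, 301.2]
eef_rot: [[0.994, 0.112, -0.002], [0.112, -0.994, -0.0], [-0.002, 0.0, -1.0]]
contact_force: [-0.1, 0.4, 0.3]
width: 56.2
gripper_force: 0.0
pin ((546.8414916992188, 193.3722381591797), 6.186076641082764) cap ((646.3327026367188, 203.26531982421875), 12.927664756774902) foot ((651.0863647460938, 203.7318572998047), (89.36983489990234, 88.0326919555664), 5.291367053985596) arm 884 [9.96000e-01 9.40000e-02 5.96449e+02 1.98231e+02] 5.3965616
scene ((524.3724365234375, -326.28424072265625), (302.3177795410156, 171.40599060058594), 5.341098785400391)
side ((516.074462890625, -327.9222106933594), (298.66796875, 170.1875762939453), 5.365877151489258)
```

The board has just been knocked about 15 mm. I'll finish hook two, then check the baskets.

```bash
python3 -m crank '[[0.001,0,0.03,0.016,0.4],[0.001,0,0.06,0.016,0.4],[0.001,0,0.087,0.016,0.4],[0.001,0,0.087,0.016,0.4],[0.001,0,0.087,0.016,0.9],[0.001,0,0.087,0.016,0.9],[0.001,0,0.087,0.016,0.9],[0.001,0,0.087,0.016,0.9],[0.001,0,0.087,0.016,0.9],[0.001,0,0.087,0.016,0.9],[0.001,0,0.087,0.016,0.9]]' 20|grep -E "ee_pos|width"
python3 -m crank '[[0.0006,0.011,0,-0.11,0.9],[0.0024,0.0218,0,-0.22,0.9],[0.0056,0.033,0,-0.335,0.9],[0.01,0.0435,0,-0.45,0.9],[0.0153,0.053,0,-0.56,0.9],[0.0216,0.062,0,-0.67,0.9],[0.029,0.0703,0,-0.78,0.9],[0.037,0.0777,0,-0.89,0.9],[0.046,0.084,0,-1.0,0.9],[0.0555,0.0896,0,-1.11,0.9],[0.0666,0.0942,0,-1.23,0.9],[0.077,0.0973,0,-1.34,0.9],[0.088,0.0993,0,-1.45,0.9],[0.098,0.1,0,-1.55,0.9],[0.098,0.1,0,-1.55,0.9],[0.098,0.1,0,-1.55,0.9]]'
python3 -m crank '[[0,0.001,0,0,0.9],[0,0.002,0,-0.02,0.9],[0,0.002,0,-0.02,0.9]]' | grep -E "ee_pos|contact"
python3 -m crank '[[0,0.001,0,0,0.9],[0,0.002,0,0,0.9],[0,0.002,0,0,0.9]]' | grep -E "ee_pos|contact"
python3 -m crank '[[0,0.001,0,0,0.9],[0,0.002,0,0,0.9],[0,0.002,0,0,0.9]]' | grep -E "ee_pos|contact"
```

```text
ee_pos: [547.4, 193.6, 215.7]
width: 11.3
t: 60.92
ee_pos: [655.0, 104.1, 215.7]
eef_rot: [[-0.072, 0.997, 0.002], [0.997, 0.072, 0.002], [0.002, 0.002, -1.0]]
contact_force: [2.5, 5.9, 1.3]
width: 11.4
gripper_force: 20.0
ee_pos: [655.9, 104.2, 215.7]
contact_force: [-1.4, 5.3, 2.8]
ee_pos: [657.7, 104.3, 215.7]
contact_force: [-2.3, 5.4, 3.6]
ee_pos: [657.8, 104.4, 215.7]
contact_force: [-10.4, 3.8, 6.9]
```

```bash
python3 -m crank '[[0,-0.003,0,0,0.9],[0,-0.003,0,0,0.4],[0,-0.003,0,0,0.4],[0,-0.003,0,0,0.4],[0,-0.003,-0.04,0,0.4],[0,-0.003,-0.1,0,0.4],[0,-0.2,-0.12,0,0.4],[0,-0.2,-0.12,0,0.4],[0,-0.2,-0.12,0,0.4],[0,-0.2,-0.12,0,0.4],[0,-0.2,-0.12,0,0.4]]' |grep ee_pos
python3 - <<'E'
from h import *
ims=[]
for n in ["scene","side"]:
    d=ctrl.get_image(n); W=cloud(d); x,y,z=np.moveaxis(W,-1,0); B=board(d); print(n,B)
    for nm,c in dict(blue=(440,-335),white=(585,-322),red=(556,378)).items():
        for lo in (211,251):
            q=W[(abs(x-c[0])<45)&(abs(y-c[1])<35)&(z>lo)&(z<lo+13)]
            if len(q)>10: print(nm,lo,len(q),cv2.minAreaRect(q[:,:2].astype(np.float32)))
    ims.append(d["frame"])
cv2.imwrite("pics/fin.png",cv2.resize(np.hstack([ims[0],ims[1]]),(800,300),interpolation=cv2.INTER_AREA))
cv2.imwrite("pics/fin1.png",ims[0])
E
```

```text
ee_pos: [461.5, 84.6, 336.0]
scene ((524.4978637695312, -325.9342956542969), (302.4936828613281, 171.6046600341797), 5.151763439178467)
blue 211 108 ((452.4196472167969, -332.5813293457031), (32.752113342285156, 17.10525131225586), 8.605592727661133)
white 211 123 ((593.2307739257812, -318.80322265625), (31.255571365356445, 17.546762466430664), 2.7122623920440674)
red 211 68 ((552.2822875976562, 376.9837951660156), (39.62764358520508, 46.423973083496094), 50.19040298461914)
red 251 64 ((558.982421875, 377.66326904296875), (19.7546443939209, 31.409379959106445), 88.87628936767578)
side ((516.7505493164062, -328.018310546875), (297.4167785644531, 170.7179412841797), 5.453859329223633)
blue 211 81 ((447.9862060546875, -333.7839660644531), (28.745603561401367, 17.840356826782227), 4.330079078674316)
white 211 69 ((587.5709838867188, -319.6383056640625), (29.246742248535156, 17.491411209106445), 7.057202339172363)
```

View pics/fin1.png

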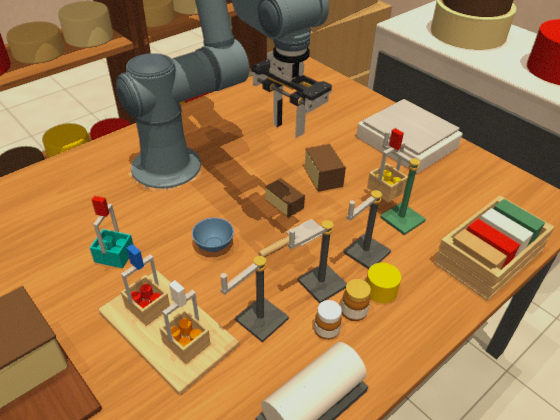

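The final view shows red on the green service hook (388,178), and blue (146,295) and white (186,330) upright on the board, having moved with it when it was knocked. All three black hooks are empty and folded, and the gripper is clear of everything.

```bash
python3 -c "
from cell import ctrl
print(ctrl.job_done())"
```

```text
the job is handed in; nothing more can be done
None
```

The job is handed in: the red basket hangs on the swung-out service hook, blue and white stand upright on the board, and all three black hooks are empty and folded to their stops.

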